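Put the spice jar back, bring the squat jar to the front of the carousel and hold it

TASK

One spice jar was left out on the table: pick it up, tip it over to about 45 degrees and keep it so for a second to see how much is left in it, then bring it upright again and set it down in the empty cup of the spice carousel and let go. Next take the carousel by the wooden knob on its post and turn it until the squat, wide jar stands at the front, in the middle behind the spoon rest. Finish still gripping the knob, so that the free-running carousel is held still while the cook lifts that jar out; all jars on the carousel stay upright in their cups, and the other things on the table stay where they are.

Things in the scene. Friction and masses are not known exactly. Their poses are not given: they have to be found in the camera images.
- carousel_base: fixed wooden foot of the spice carousel, 172 mm across, with a spoon rest at its front (160 mm wide, 18 mm high, a teaspoon lies in it). Origin: on the table, on the turning axis. Its -x axis points to the front, through the middle of the spoon rest, whose outer edge is 201 mm from the origin; z is up
- turntable: wooden disc, 284 mm across, turning freely and endlessly either way on a light bearing (drag 0.015 N m, loaded about 1.5 kg). Origin: on the axis at its underside, 18 mm above the table; top 16 mm higher. Five steel cups 72 degrees apart, centres 97 mm from the axis: the squat jar's on the disc's own -x, then counter-clockwise from above a spice jar, the empty cup, two spice jars
- knob: round wooden knob on the turntable's 14 mm post, turning with it: 43 mm across, 33 mm high; grip it from above in any direction. Origin: its centre, on the axis, 165 mm above the table. It is the highest part of the carousel (spice jar tops are 140 mm above the table, their near sides 74 mm from the axis; squat jar 118 and 63 mm)
- empty_cup (a point): the carousel's one empty cup, which turns with the turntable: centre of its floor, 34 mm above the table; inner diameter 51 mm, collar 13 mm high above this point; z is up
- spice_jar: the spice jar that was left out: slim round glass jar with a screw lid, 46 mm across, 106 mm high, about 0.11 kg, standing upright on the table; the only slim jar that is not on the carousel. Lid: the top 20 mm, 45 mm across, fixed. Origin: centre of its underside; z is up along the jar
- squat_jar: squat wide jar with a lid, 68 mm across, 84 mm high, about 0.25 kg, the only wide jar on the carousel, loose in its wide cup (70 mm inside). Origin: centre of its underside; z is up along the jar
- rack_jar_a: slim spice jar on the carousel, 46 mm across, 106 mm high, in one of its three slim cups; loose. Origin: centre of its underside
- rack_jar_b: slim spice jar on the carousel like rack_jar_a, in another of the slim cups; loose. Origin: centre of its underside
- rack_jar_c: slim spice jar on the carousel like rack_jar_a, in another of the slim cups; loose. Origin: centre of its underside
- honey_jar: wide glass jar with a metal lid, 71 mm across, 110 mm high, standing on the table near the spice jar; a bystander. Origin: centre of its underside
- mug: white mug with a handle, 94 mm high, at the right of the table; a bystander. Origin: at its underside

How it is judged:
By the outcome, as a careful person would: the job done as asked, in the order asked, and still so for the second after the job is handed in, while the arm keeps its last pose, push and grip.
It also fails if it takes over 58 s, if anything falls off the work surface, if the arm or the gripper's body presses on something with over 40 N, if the wrist force passes 120 N, or if a joint passes its speed limit or range.

ROBOT

A 6-joint arm with a two-finger parallel gripper is mounted at the origin on a cart in front of the work surface, level with it; the furniture and walls round the work are solid. World frame = base frame: x ahead of the robot, y to its left, z up, the work surface at z = 0. Lengths are in m, angles in degrees, forces in N, time in s.
With the tool pointing down it reaches from about 0.4 to 0.825 m from the base axis. Payload 7 kg.
Tool frame: the origin (TCP) lies midway between the tips of the shut fingers; the grasp point (between the pads) lies 19 mm behind it; z points along the fingers, x is the direction in which the jaws open and shut, and the axes are right-handed (so a half turn about z gives the same grasp; the last joint's range is limited). The gripper opens to 88 mm and grips with 3 to 60 N. Pads are 19 mm wide; open, the fingers measure 130 mm over their backs; the gripper's body (78 mm by 193 mm) begins 47 mm behind the grasp point.
Start: joints at [89.903, 20.546, 0.682, 0, -70.136, -16.507], TCP at [0.193, 0.647, 0.227] pointing down, gripper open.
Joint ranges: [-176.03, 176.03], [-82.01, 121.73], [-58.28, 71.71], [-173.87, 95.51], [-174.79, -0.11], [-173.66, 173.66]. Speed limits (degrees/s): [136.94, 136.94, 172.46, 180, 180, 180].

INTERFACE

Orientations are given as [roll, pitch, yaw] about the fixed x, y, z axes, in that order (R = Rz(yaw) Ry(pitch) Rx(roll)).
In Python, from plant import ctrl, vision, nets gives the robot as it stands.
- The arm moves only by the shell command python3 -m jog 'ROWS'. ROWS is text: rows parted by semicolons, each of 7 numbers parted by spaces: the turn, a rotation vector about the tool's x, y, z in units of 0.1 rad (1.0 is 0.1 rad), then the shift along the tool's x, y, z in units of 4 cm (1.0 is 4 cm), then the opening, from -1 (shut) to 1 (fully open). In form: rx ry rz x y z jaw; .... A call has 1 to 8 rows; each row shifts and turns the commanded pose from where the row before left it, along the tool's axes as they then stand; what a row does not reach is not made up. A row lasts 1/8 s, in which the tool goes at most 62.5 mm and 10.7 degrees, less where a joint would pass 70% of its speed; a pose out of reach is approached as far as the arm can. A call with a number of a shift or a turn outside -1 to 1 is refused whole. A call with a gripper value outside its range is refused whole. The fingers move at their own pace and stop on an object; the grip force is fixed at half the most. Time passes only in rows, so rows that do not move let the fingers close. It gives the time, the measured TCP pose, the force and the opening at its end, in the units of the state.
- ctrl.get_obs(): the state, without advancing time (a new reading comes with each control period).
- vision.snapshot(name): name is "scene" or "top" or "wrist"; returns (picture, depth): 400x640x3 uint8, red, green, blue; 400x640 float32, m along the optical axis (not along the pixel's ray), 0 where there is no reading.
- vision.camera_info(name): a dict with "camera_matrix" (3x3 intrinsics, pixels), "D" ([k1, k2, p1, p2, k3] as OpenCV has them; the pictures are not rectified), "camera_from_world" (4x4, takes a point from world to camera coordinates); the wrist camera has in their place "tool_from_camera" (4x4, takes a point from camera to tool coordinates, whose origin is the TCP and whose axes are the tool frame's). Camera axes: x right, y down, z forward; pixel columns grow to the right and rows downward; lengths in m; the calibration is good to about 2 mm. A picture is of the moment at which its call begins: read the wrist's pose just before it. camera_info takes no time and is no camera call.
- ctrl.close_job(): hands the job in, once; it reports no verdict.
Trained networks look in the newest picture that a camera, given by its name, has taken for a name from the list of things; names that differ only in an ending like _2 or _b are one class to them, and where a whole thing is asked for, a point or a joint stands for the part that bears it (a point fixed in the world has none). Each returns a list of dicts, best first, with "score" (0 to 1); they miss things now and then, are a little off and sometimes report something else, mostly with a low value. They report only what shows in the picture. A call takes as long as a camera call.
- nets.boxes_of(target, camera): "location" ([x, y, z] in m, in world coordinates, good to about 4 mm: the middle of the surface that is visible of it).
The state is a dict: "clock": time; "joint_pos": joint angles; "qvel": joint speeds; "tau": joint torques, N m; "tool_pos": TCP position; "orientation": TCP orientation; "force": force on the tool from outside, world axes, zero at the start; "moment": the same for the moment, N m; "opening": finger opening in m.
Only numpy, scipy, OpenCV 4.12 (cv2) and the standard library are available. Lean on these libraries where they do the work, as an engineer would, in place of code of your own. Each camera call takes 0.05 s, during which the arm holds its last target.

## Working session

There is one attempt and no reset: what is moved stays moved. The work goes in short steps, Python scripts to look and compute and a shell command to move; the robot and the scene stay as the last step left them, time stands still between calls to the robot, and variables do not carry over. Pictures are saved under pics/ and viewed, and the job is handed in when it is done.

```bash
ls; mkdir -p pics; python3 - <<'E'
from plant import ctrl, vision, nets
import cv2,numpy as np
print(ctrl.get_obs())
for n in ["scene","top"]:
    p,d=vision.snapshot(n); cv2.imwrite(f"pics/{n}0.png",p[:,:,::-1]); np.savez(f"pics/{n}0.npz",p=p,d=d)
    i=vision.camera_info(n); print(n,i)
    for t in ["spice_jar","squat_jar","knob","empty_cup","turntable","rack_jar_a","honey_jar","mug","carousel_base"]:
        print(t,[(np.round(r["location"],3).tolist(),round(r["score"],2)) for r in nets.boxes_of(t,n)][:5])
E
```

```text
pics
{'clock': 0.0, 'joint_pos': array([ 8.99014252e+01,  2.05917693e+01,  6.33115261e-01, -2.03051649e-02,
       -7.01344120e+01, -1.65063714e+01]), 'qvel': array([ 0.0333409 , -0.07401752,  0.08272828, -0.0374521 ,  0.03283941,
        0.03550502]), 'tau': array([ 1.72301275e-04, -5.82718384e+01,  2.93053293e+01,  6.99734464e+00,
        6.72531605e-03, -1.66050236e-04]), 'tool_pos': array([0.19278633, 0.64637487, 0.22561332]), 'orientation': array([-1.79991857e+02, -9.46543360e-02, -1.06611868e+02]), 'force': array([0.14316837, 0.29084913, 0.35475776]), 'moment': array([ 0.0512013 , -0.02378923,  0.00744696]), 'opening': 0.0876316578139787}
scene {'camera_matrix': array([[513.19160561,   0.        , 314.13856362],
       [  0.        , 513.19160561, 204.98934623],
       [  0.        ,   0.        ,   1.        ]]), 'D': array([-0.01231916,  0.        ,  0.        ,  0.        ,  0.        ]), 'camera_from_world': array([[ 0.7434232 , -0.6684795 ,  0.02137975, -0.43573194],
       [-0.43361997, -0.50607836, -0.74555913,  0.30889884],
       [ 0.50921082,  0.54499527, -0.66609646,
[... 805 characters left out ...]
mera_from_world': array([[-0.29650863, -0.95502915,  0.00139849,  0.13385937],
       [-0.88525913,  0.27429706, -0.37560271,  0.5545272 ],
       [ 0.35832793, -0.11260747, -0.92677972,  1.16216463],
       [ 0.        ,  0.        ,  0.        ,  1.        ]])}
spice_jar [([0.583, 0.324, 0.098], 0.57)]
squat_jar [([0.62, -0.01, 0.12], 0.98)]
knob [([0.564, -0.084, 0.177], 0.59)]
empty_cup [([0.544, -0.086, 0.032], 0.84)]
turntable [([0.547, -0.089, 0.035], 0.9)]
rack_jar_a [([0.559, -0.176, 0.128], 0.77), ([0.509, -0.002, 0.14], 0.58), ([0.654, -0.12, 0.131], 0.49)]
honey_jar [([0.433, 0.318, 0.111], 0.81)]
mug [([0.472, -0.412, 0.047], 0.84)]
carousel_base [([0.413, -0.132, 0.006], 0.75)]
```

View pics/scene0.png

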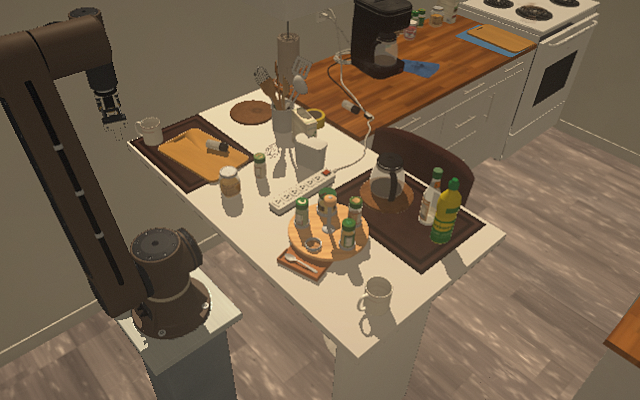

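View pics/top0.png

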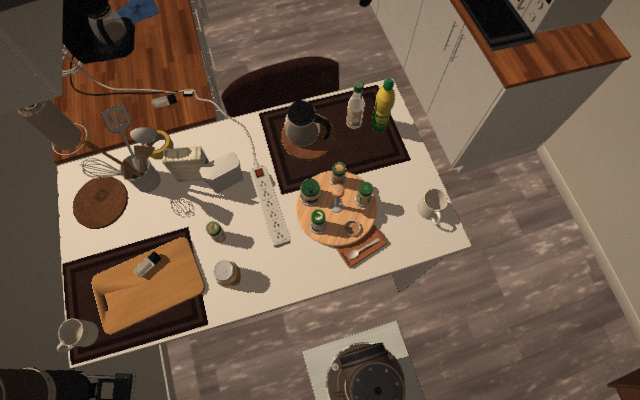

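The scene view shows the lone jar at (260,165), the honey jar at (230,180) and the carousel at (328,232). In the top view these are at (215,231), (227,272) and (337,208). The squat jar is at (310,190), the empty cup at about (353,229) and the spoon rest at (362,247). Next I'll fit these geometrically.

```bash
cat > h.py <<'E'
import numpy as np,cv2
from plant import vision
def cloud(n,d):
    i=vision.camera_info(n); K=i["camera_matrix"];D=np.array(i["D"])
    v,u=np.mgrid[0:400,0:640]
    pts=np.stack([u,v],-1).reshape(-1,1,2).astype(float)
    un=cv2.undistortPoints(pts,K,D).reshape(400,640,2)
    P=np.dstack([un[...,0]*d,un[...,1]*d,d])
    T=np.linalg.inv(i["camera_from_world"]) if "camera_from_world" in i else None
    if T is None: return P,i["tool_from_camera"]
    W=P@T[:3,:3].T+T[:3,3]; W[d<=0]=np.nan
    return W
def circfit(xy):
    A=np.c_[2*xy,np.ones(len(xy))]; b=(xy**2).sum(1)
    s=np.linalg.lstsq(A,b,rcond=None)[0]; return s[:2],np.sqrt(s[2]+s[0]**2+s[1]**2)
E
python3 - <<'E'
from h import *
Ws={n:cloud(n,np.load(f"pics/{n}0.npz")["d"]) for n in["scene","top"]}
def near(W,c,r,z0,z1):
    m=(np.hypot(W[...,0]-c[0],W[...,1]-c[1])<r)&(W[...,2]>z0)&(W[...,2]<z1); return W[m]
for n,W in Ws.items():
    print(n,"table z", np.nanmedian(near(W,(.5,.15),.06,-.02,.03)[:,2]))
    t=near(W,(.555,-.085),.17,.026,.042); print("disc",len(t),t[:,:2].min(0),t[:,:2].max(0),np.median(t[:,2]))
    # hull circle fit
    h=cv2.convexHull(t[:,:2].astype(np.float32))
    print(" hull minenclosing",cv2.minEnclosingCircle(h), circfit(h[:,0].astype(float)))
    for nm,c,r,z0,z1 in [("lone",(.585,.325),.045,.095,.12),("squat",(.62,-.01),.05,.11,.125),("a",(.56,-.185),.035,.132,.15),("b",(.51,-.005),.035,.132,.15),("c",(.655,-.125),.035,.132,.15),("honey",(.435,.318),.05,.10,.12),("knob",(.564,-.09),.03,.172,.19)]:
        q=near(W,c,r,z0,z1)
        if len(q): print(nm,len(q),q.mean(0).round(4),((q.min(0)+q.max(0))/2).round(4),(q.max(0)-q.min(0)).round(3))
        else: print(nm,0)
    q=near(W,(.41,-.14),.13,.012,.021); q=q[q[:,0]<.47]; print("rest",len(q),q.mean(0), cv2.minAreaRect(q[:,:2].astype(np.float32)*1000))
E
for n in scene top; do python3 - <<E
import cv2
a=cv2.imread("pics/${n}0.png")
c=a[170:310,200:400] if "$n"=="scene" else a[150:290,200:400]
cv2.imwrite("pics/${n}0z.png",cv2.resize(c,(800,560),interpolation=2))
E
done
```

```text
scene table z 0.0017043359716735207
disc 2516 [ 0.39794745 -0.23498921] [0.70823581 0.04585943] 0.03468097619514621
 hull minenclosing ((0.5514528751373291, -0.08771128207445145), 0.16126133501529694) (array([ 0.56340811, -0.09432231]), np.float64(0.14449615488074352))
lone 83 [0.5885 0.3229 0.1022] [0.5917 0.3246 0.1025] [0.053 0.052 0.014]
squat 133 [ 0.632  -0.011   0.1183] [ 0.6314 -0.0137  0.1176] [0.063 0.061 0.015]
a 126 [ 0.5621 -0.1893  0.1393] [ 0.5655 -0.1877  0.1394] [0.05  0.045 0.015]
b 112 [ 0.5161 -0.0116  0.1394] [ 0.5161 -0.0101  0.139 ] [0.05  0.048 0.014]
c 104 [ 0.658  -0.1279  0.14  ] [ 0.6602 -0.1275  0.1409] [0.047 0.044 0.016]
honey 170 [0.4406 0.3174 0.1073] [0.4419 0.3185 0.1075] [0.066 0.071 0.014]
knob 89 [ 0.5672 -0.0938  0.1789] [ 0.5685 -0.0922  0.1789] [0.044 0.042 0.013]
rest 474 [ 0.40722336 -0.13767209  0.01537848] ((413.7609558105469, -135.5360107421875), (85.09249877929688, 163.15927124023438), 12.885688781738281)
top table z 1.3127512622723714e-05
disc 3333 [ 0.42782192 -0.22859755] [0.71255256 0.05475829] 0.033926905647283956
 hull minenclosing ((0.570106565952301, -0.08672637492418289), 0.14321328699588776) (array([ 0.56964497, -0.0872334 ]), np.float64(0.14178638151963935))
lone 159 [0.5896 0.329  0.1047] [0.591  0.3296 0.1029] [0.047 0.045 0.014]
squat 270 [ 0.6297 -0.0112  0.1176] [ 0.6304 -0.0113  0.1172] [0.063 0.062 0.013]
a 144 [ 0.5634 -0.183   0.1392] [ 0.564  -0.1836  0.1391] [0.045 0.045 0.013]
b 155 [ 0.5165 -0.0053  0.139 ] [ 0.5168 -0.0055  0.1391] [0.045 0.045 0.011]
c 133 [ 0.659  -0.1219  0.1391] [ 0.6597 -0.1224  0.1393] [0.045 0.043 0.014]
honey 367 [0.4432 0.323  0.1096] [0.4442 0.3234 0.1083] [0.065 0.065 0.016]
knob 127 [ 0.5685 -0.0862  0.1782] [ 0.5694 -0.0868  0.1785] [0.043 0.041 0.013]
rest 408 [ 0.4019718  -0.13039122  0.01523684] ((412.3585205078125, -130.68963623046875), (77.77086639404297, 159.8809814453125), 14.816126823425293)
```

```bash
python3 -c "print(open('/dev/null').read())"
cat >> h.py <<'E'
from scipy.spatial.transform import Rotation as R
def plan(pos,rpy):
    "total tool-frame shift (units of 4cm) and turn (0.1 rad) from measured pose to target"
    from plant import ctrl
    o=ctrl.get_obs(); R0=R.from_euler("xyz",o["orientation"],degrees=True); R1=R.from_euler("xyz",rpy,degrees=True)
    s=R0.inv().apply(np.array(pos)-o["tool_pos"])/0.04
    r=(R0.inv()*R1).as_rotvec()/0.1
    print("shift",s.round(2),"turn",r.round(2),"t",round(o["clock"],2),"j",o["joint_pos"].round(1))
E
python3 - <<'E'
from h import *
from plant import ctrl
p,d=vision.snapshot("wrist"); cv2.imwrite("pics/w0.png",p[:,:,::-1]); print(vision.camera_info("wrist"))
a=cv2.imread("pics/scene0.png")[40:150,60:170]; b=cv2.imread("pics/top0.png")[340:400,0:180]
cv2.imwrite("pics/g0.png",np.vstack([cv2.resize(a,(400,400)),cv2.resize(b,(400,133))]))
W=cloud("top",np.load("pics/top0.npz")["d"])
m=(W[...,2]>.13)&(W[...,0]>0.2)&(W[...,0]<.75)&(W[...,1]>.0)
q=W[m]; 
for g in np.unique((q[:,:2]/.05).round(),axis=0):
    k=((q[:,:2]/.05).round()==g).all(1); print(g*.05,q[k,2].max().round(2),k.sum(),end=' | ')
print()
plan((.59,.328,.25),(180,0,-106.6))
E
```

```text
{'camera_matrix': array([[325.51606161,   0.        , 319.22672069],
       [  0.        , 325.51606161, 202.32355339],
       [  0.        ,   0.        ,   1.        ]]), 'D': array([0.00780952, 0.        , 0.        , 0.        , 0.        ]), 'tool_from_camera': array([[ 9.99999923e-01,  1.18416646e-04, -3.74041125e-04,
         1.63710188e-04],
       [-1.96864609e-05,  9.67307739e-01,  2.53605478e-01,
        -6.89812238e-02],
       [ 3.91843985e-04, -2.53605451e-01,  9.67307667e-01,
        -1.57841695e-01],
       [ 0.00000000e+00,  0.00000000e+00,  0.00000000e+00,
         1.00000000e+00]])}
[0.2  0.55] 0.34 41 | [0.2 0.6] 0.67 1232 | [0.2  0.65] 0.39 93 | [0.25 0.6 ] 0.66 264 | [0.25 0.65] 0.63 93 | [0.25 0.7 ] 0.31 7 | [0.3 0.9] 0.3 348 | [0.35 0.9 ] 0.3 757 | [0.4 0.9] 0.3 714 | [0.45 0.9 ] 0.3 670 | [0.5 0. ] 0.14 45 | [0.5 0.3] 1.04 250 | [0.5  0.35] 1.03 7 | [0.5 0.9] 0.29 643 | [0.55 0.  ] 0.14 13 | [0.55 0.9 ] 0.29 611 | [0.6 0.9] 0.29 591 | [0.65 0.9 ] 0.29 553 | [0.7 0.9] 0.3 532 | [0.75 0.9 ] 0.29 262 | 
shift [  4.8  -11.79  -0.59] turn [ 0. -0. -0.] t 1.05 j [ 89.9  20.5   0.7  -0.  -70.1 -16.5]
```

View pics/w0.png

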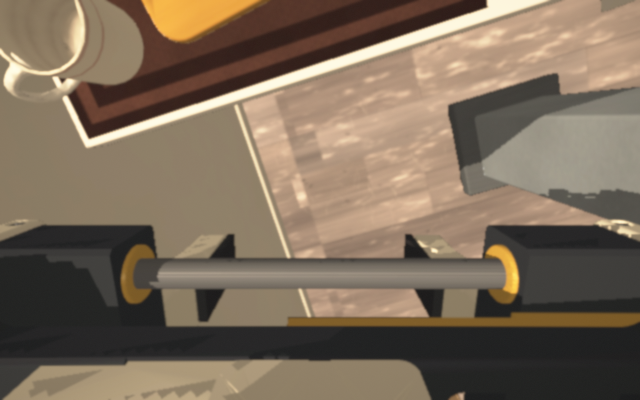

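View pics/g0.png

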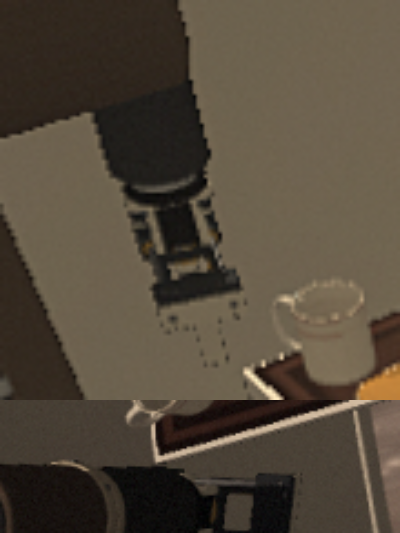

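View pics/top0z.png

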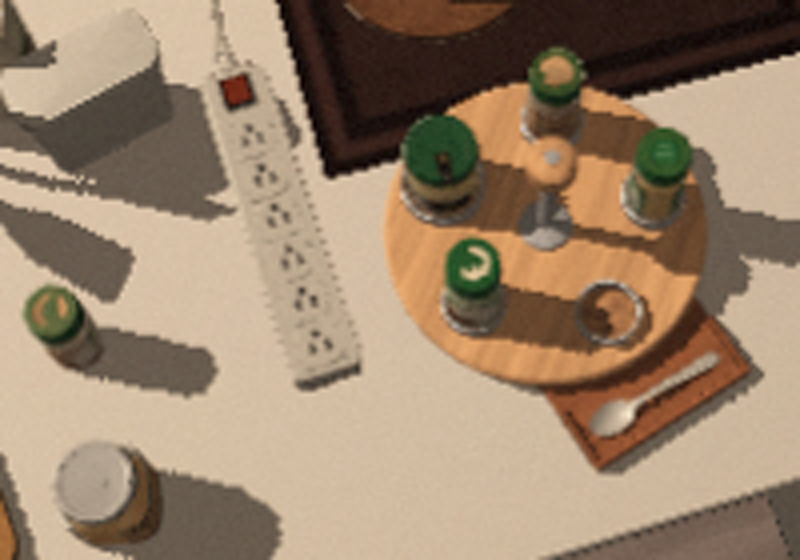

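The long body axis lies along the jaws (tool x). First I'll check the odd high points at z≈1.04.

```bash
python3 - <<'E'
from h import *
for n in ["top","scene"]:
    d=np.load(f"pics/{n}0.npz")["d"]; W=cloud(n,d)
    m=(W[...,2]>.6)&(W[...,0]>0.3)&(W[...,0]<1)&(abs(W[...,1])<.8)
    v,u=np.where(m); print(n,m.sum(), (u.min(),u.max(),v.min(),v.max()) if m.sum() else None, W[m].min(0) if m.sum() else None,W[m].max(0) if m.sum() else None)
E
python3 -m jog '0 0 0 0 0 -1 1; 0 0 0 .4 -1 0 1; 0 0 0 .4 -1 0 1; 0 0 0 .4 -1 0 1; 0 0 0 .4 -1 0 1'
```

```text
top 1288 (np.int64(0), np.int64(38), np.int64(0), np.int64(68)) [0.50687702 0.28677397 0.60012251] [0.99999147 0.67179201 1.04247541]
scene 0 None None None
clock: 1.68
tool_pos: [0.3288, 0.5389, 0.2667]
orientation: [-180.0, 0.0, -106.6]
force: [0.0, -0.2, -0.1]
opening: 0.0875
```

```bash
python3 - <<'E'
from h import *
d=np.load("pics/top0.npz")["d"]; W=cloud("top",d)
for v in range(0,110,12):
    print(v,[tuple(W[v,u].round(2).tolist()) for u in (0,10,20,30,40,60)])
E
```

```text
0 [(0.51, 0.32, 1.04), (0.51, 0.31, 1.04), (0.51, 0.3, 1.04), (0.51, 0.29, 1.03), (1.21, 0.6, 0.57), (1.34, 0.6, 0.47)]
12 [(0.52, 0.33, 1.02), (1.04, 0.6, 0.68), (1.07, 0.6, 0.65), (1.12, 0.6, 0.61), (1.16, 0.6, 0.57), (1.29, 0.6, 0.47)]
24 [(0.97, 0.6, 0.71), (1.0, 0.6, 0.68), (1.04, 0.6, 0.64), (1.08, 0.6, 0.6), (1.13, 0.6, 0.56), (1.23, 0.6, 0.47)]
36 [(0.96, 0.62, 0.68), (0.96, 0.6, 0.67), (1.0, 0.6, 0.64), (1.04, 0.6, 0.6), (1.08, 0.6, 0.56), (1.18, 0.6, 0.46)]
48 [(0.96, 0.64, 0.65), (0.96, 0.62, 0.64), (0.96, 0.6, 0.64), (1.0, 0.6, 0.6), (1.04, 0.6, 0.56), (1.13, 0.6, 0.47)]
60 [(0.95, 0.66, 0.62), (0.95, 0.64, 0.61), (0.96, 0.62, 0.6), (0.96, 0.6, 0.6), (0.99, 0.6, 0.56), (1.08, 0.6, 0.47)]
72 [(0.96, 0.68, 0.59), (0.96, 0.66, 0.58), (0.95, 0.64, 0.57), (0.95, 0.62, 0.56), (0.96, 0.6, 0.55), (1.03, 0.6, 0.47)]
84 [(0.95, 0.71, 0.55), (0.95, 0.69, 0.54), (0.96, 0.67, 0.53), (0.95, 0.64, 0.53), (0.96, 0.63, 0.51), (0.99, 0.6, 0.47)]
96 [(0.96, 0.74, 0.51), (0.95, 0.72, 0.51), (0.96, 0.7, 0.49), (0.95, 0.67, 0.48), (0.95, 0.65, 0.48), (1.39, 0.87, 0.02)]
108 [(0.96, 0.77, 0.47), (0.95, 0.75, 0.46), (1.15, 0.87, 0.26), (1.14, 0.83, 0.26), (1.12, 0.79, 0.26), (1.32, 0.86, 0.03)]
```

The arm will stay clear of the lamp-like object, which hangs at z>1.0. Next I'll go to above the lone jar.

```bash
python3 -m jog '0 0 0 .4 -1 0 1; 0 0 0 .4 -1 0 1; 0 0 0 .4 -1 0 1; 0 0 0 .4 -1 0 1;0 0 0 .4 -1 0 1; 0 0 0 .4 -1 0 1; 0 0 0 0 0 0 1; 0 0 0 0 0 0 1'
python3 - <<'E'
from h import *
plan((.59,.328,.25),(180,0,-106.6))
E
```

```text
clock: 2.68
tool_pos: [0.5305, 0.3791, 0.2664]
orientation: [180.0, -0.0, -106.6]
force: [-0.0, -0.3, 0.5]
opening: 0.0879
shift [ 0.8  -1.79  0.41] turn [ 0.   -0.   -0.01] t 2.67 j [ 52.7  17.2   1.1  -0.  -73.9  20.7]
```

```bash
python3 -m jog '0 0 0 .4 -.9 0 1; 0 0 0 .4 -.9 0.2 1; 0 0 0 0 0 0 1; 0 0 0 0 0 0 1'
cat >> h.py <<'E'
def wrist():
    from plant import ctrl
    o=ctrl.get_obs(); p,d=vision.snapshot("wrist"); P,T=cloud("wrist",d)
    t=P@T[:3,:3].T+T[:3,3]; R0=R.from_euler("xyz",o["orientation"],degrees=True).as_matrix()
    W=t@R0.T+o["tool_pos"]; W[d<=0]=np.nan
    return p,W
def near(W,c,r,z0,z1):
    m=(np.hypot(W[...,0]-c[0],W[...,1]-c[1])<r)&(W[...,2]>z0)&(W[...,2]<z1); return W[m]
E
python3 - <<'E'
from h import *
from plant import nets
p,W=wrist(); cv2.imwrite("pics/w1.png",p[:,:,::-1])
for z0,z1 in[(.1,.115),(.098,.115)]:
    q=near(W,(.59,.328),.05,z0,z1); print(len(q),q.mean(0).round(4),((q.min(0)+q.max(0))/2).round(4),np.ptp(q,axis=0).round(3))
    print(cv2.minEnclosingCircle(q[:,:2].astype(np.float32)))
print(nets.boxes_of("spice_jar","wrist"))
plan((.59,.328,.11),(180,0,-106.6))
E
```

```text
clock: 3.18
tool_pos: [0.5898, 0.3287, 0.2586]
orientation: [180.0, 0.0, -106.6]
force: [-0.1, -0.1, 0.9]
opening: 0.0875
1626 [0.5955 0.3272 0.1053] [0.5949 0.3272 0.1043] [0.044 0.044 0.009]
((0.5950283408164978, 0.3272443413734436), 0.022598259150981903)
1646 [0.5957 0.3271 0.1052] [0.5949 0.3272 0.1034] [0.044 0.044 0.01 ]
((0.5949129462242126, 0.3270687162876129), 0.022721298038959503)
[{'location': [0.6409, 0.0166, 0.071], 'score': 0.71}, {'location': [0.598, 0.3267, 0.1053], 'score': 0.65}]
shift [ 0.02 -0.02  3.72] turn [-0.    0.01  0.01] t 3.27 j [ 45.7  19.6   3.5  -0.  -73.9  27.8]
```

View pics/w1.png

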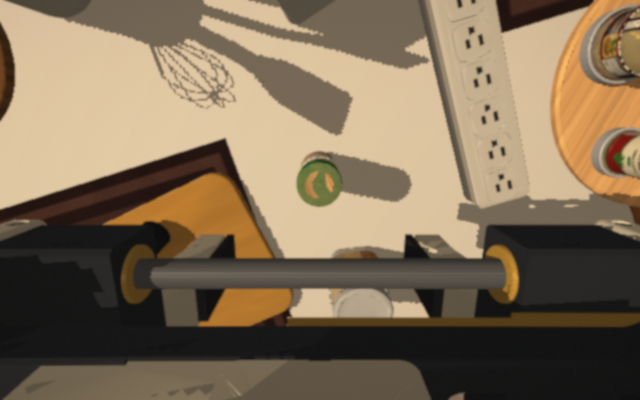

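The jar's lid centre is at about (319,180) in the wrist view. The three cameras agree to within 4 mm, so I'll aim for (0.5935, 0.327).

```bash
python3 -m jog '0 0 0 0 -.1 1 1; 0 0 0 0 0 1 1; 0 0 0 0 0 1 1; 0 0 0 0 0 1 1; 0 0 0 0 0 .6 1; 0 0 0 0 0 .34 1; 0 0 0 0 0 0 1;0 0 0 0 0 0 1'
python3 -m jog '0 0 0 0 0 0 -1; 0 0 0 0 0 0 -1; 0 0 0 0 0 0 -1; 0 0 0 0 0 0 -1; 0 0 0 0 0 0 -1; 0 0 0 0 0 0 -1'
python3 -m jog '0 0 0 0 0 0 -1; 0 0 0 0 0 0 -1'
```

```text
clock: 4.28
tool_pos: [0.5948, 0.3276, 0.0624]
orientation: [-179.9, 0.1, -106.6]
force: [0.1, 0.9, -0.2]
opening: 0.0875
clock: 5.03
tool_pos: [0.5942, 0.3269, 0.061]
orientation: [-180.0, 0.0, -106.6]
force: [0.2, 0.9, 0.9]
opening: 0.0452
clock: 5.28
tool_pos: [0.5943, 0.3269, 0.061]
orientation: [-180.0, 0.0, -106.6]
force: [0.7, -0.6, 0.5]
opening: 0.045
```

Grasped, with the jaws at 45 mm. Next I lift and turn the jaws radially so the tilt is about the tool's y axis.

```bash
python3 -m jog '0 0 0 0 0 -.5 -1; 0 0 0 0 0 -1 -1; 0 0 0 0 0 -1 -1; 0 0 0 0 0 -1 -1; 0 0 1 0 0 -.7 -1; 0 0 1 0 0 0 -1; 0 0 1 0 0 0 -1;0 0 1 0 0 0 -1'
python3 -m jog '0 0 1 0 0 0 -1; 0 0 1 0 0 0 -1; 0 0 1 0 0 0 -1;0 0 .7 0 0 0 -1;0 0 0 0 0 0 -1'
python3 - <<'E'
from h import *
p,W=wrist(); cv2.imwrite("pics/w2.png",p[:,:,::-1])
plan((.594,.327,.22),(180,0,-151))
E
```

```text
clock: 6.28
tool_pos: [0.5938, 0.3266, 0.2286]
orientation: [180.0, -0.0, -129.7]
force: [0.4, 0.0, -1.2]
opening: 0.0449
clock: 6.9
tool_pos: [0.5939, 0.3266, 0.2285]
orientation: [-180.0, -0.1, -150.7]
force: [0.3, 0.7, -0.7]
opening: 0.0452
shift [-0.01  0.01  0.22] turn [-0.   -0.01  0.06] t 6.95 j [ 45.2  20.8   1.3  -0.  -70.6 -15.9]
```

View pics/w2.png

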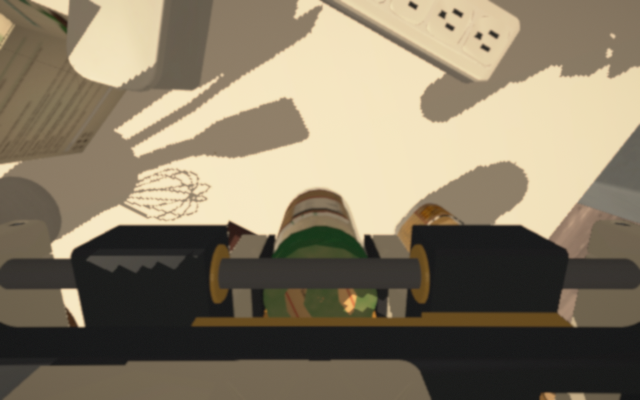

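The jar is held centred between the jaws, at about (318,250). Next is the tilt.

```bash
python3 -m jog '0 -1 0 0 0 0 -1;0 -1 0 0 0 0 -1;0 -1 0 0 0 0 -1;0 -1 0 0 0 0 -1;0 -1 0 0 0 0 -1;0 -1 0 0 0 0 -1;0 -1 0 0 0 0 -1;0 -.85 0 0 0 0 -1'
python3 -m jog '0 0 0 0 0 0 -1;0 0 0 0 0 0 -1'
python3 - <<'E'
from h import *
from plant import ctrl
o=ctrl.get_obs(); Rm=R.from_euler("xyz",o["orientation"],degrees=True).as_matrix()
print("tool tilt",np.degrees(np.arccos(-Rm[2,2])),o["joint_pos"].round(1),o["opening"])
p,d=vision.snapshot("scene"); cv2.imwrite("pics/s3.png",cv2.resize(p[100:220,180:340,::-1],(800,600)))
E
```

```text
clock: 7.95
tool_pos: [0.6475, 0.312, 0.28]
orientation: [-176.6, 39.4, -151.0]
force: [2.3, -0.6, 1.6]
opening: 0.0454
clock: 8.2
tool_pos: [0.6483, 0.3103, 0.2793]
orientation: [-176.7, 39.3, -151.4]
force: [1.0, 0.8, -2.1]
opening: 0.0451
tool tilt 39.39523247638324 [ 34.6   3.1 -45.4  69.7  -7.5 -74.2] 0.045075356467461775
```

View pics/s3.png

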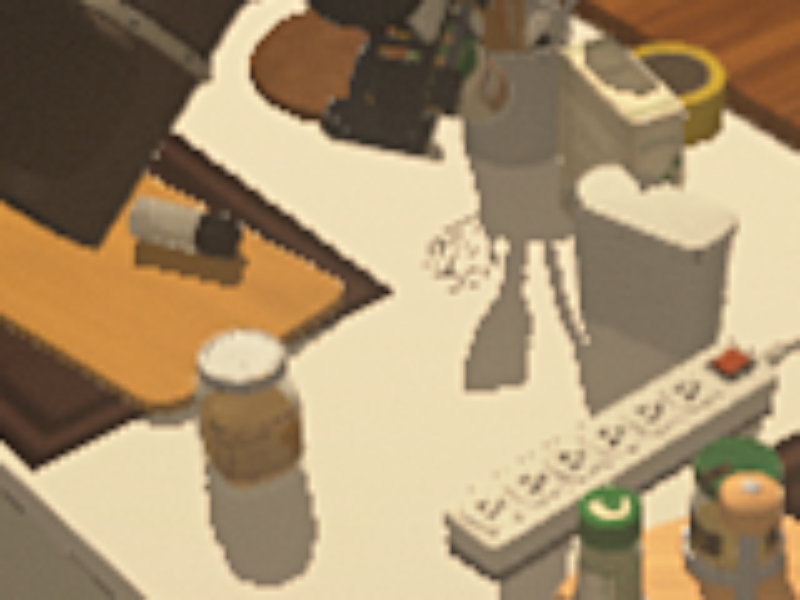

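The tilt stopped at 39° because the arm came near its wrist singularity (j5 = −7.5). I'll come back upright at a shorter radius and tilt the other way there.

```bash
cat >> h.py <<'E'
from scipy.linalg import logm
def screw(pos,rpy,n=None):
    "constant body twist per row to reach target in n rows"
    from plant import ctrl
    o=ctrl.get_obs()
    def T(p,e):
        M=np.eye(4);M[:3,:3]=R.from_euler("xyz",e,degrees=True).as_matrix();M[:3,3]=p;return M
    D=np.linalg.inv(T(o["tool_pos"],o["orientation"]))@T(pos,rpy)
    def rows(n):
        # per-row increment: shift in current axes, then turn
        L=np.real(logm(D))/n
        from scipy.linalg import expm
        E=expm(L); return R.from_matrix(E[:3,:3]).as_rotvec()/0.1, E[:3,3]/0.04
    if n is None:
        n=1
        while max(np.abs(np.r_[rows(n)]))>0.95: n+=1
    r,s=rows(n); print("n",n,"turn",r.round(3),"shift",s.round(3),"| t",round(o["clock"],2),"j",o["joint_pos"].round(1),"pos",o["tool_pos"].round(3))
E
python3 - <<'E'
from h import *
screw((.52,.285,.28),(180,0,-151))
screw((.52,.285,.28),(180,0,-151),8)
E
```

```text
n 8 turn [-0.071  0.857 -0.031] shift [ 0.368  0.115 -0.155] | t 8.25 j [ 34.7   3.1 -45.4  69.8  -7.5 -74.3] pos [0.648 0.311 0.279]
n 8 turn [-0.071  0.857 -0.031] shift [ 0.368  0.115 -0.155] | t 8.25 j [ 34.7   3.1 -45.4  69.8  -7.5 -74.3] pos [0.648 0.311 0.279]
```

```bash
python3 -m jog '-.07 .86 -.03 .37 .12 -.16 -1;-.07 .86 -.03 .37 .12 -.16 -1;-.07 .86 -.03 .37 .12 -.16 -1;-.07 .86 -.03 .37 .12 -.16 -1;0 0 0 0 0 0 -1'
python3 - <<'E'
from h import *
screw((.52,.285,.28),(180,0,-151))
E
```

```text
clock: 8.88
tool_pos: [0.6163, 0.2956, 0.2838]
orientation: [-176.7, 25.5, -152.1]
force: [-0.1, 0.5, -0.5]
opening: 0.0452
n 5 turn [-0.121  0.887 -0.062] shift [ 0.442  0.178 -0.107] | t 8.88 j [ 47.7   5.1 -24.1  18.4 -39.2 -32.7] pos [0.616 0.296 0.284]
```

```bash
python3 -m jog '-.12 .88 -.06 .44 .18 -.1 -1;-.12 .88 -.06 .44 .18 -.1 -1;-.12 .88 -.06 .44 .18 -.1 -1;-.12 .88 -.06 .44 .18 -.1 -1;-.12 .88 -.06 .44 .18 -.1 -1;0 0 0 0 0 0 -1'
python3 - <<'E'
from h import *
screw((.50,.277,.30),(180,-45,-151))
E
```

```text
clock: 9.62
tool_pos: [0.5217, 0.2832, 0.2772]
orientation: [-179.8, 0.2, -151.3]
force: [0.2, -0.3, -0.9]
opening: 0.0451
n 9 turn [-0.002  0.877 -0.006] shift [ 0.081  0.014 -0.04 ] | t 9.62 j [ 47.5  11.1  -5.7   0.3 -73.  -18.9] pos [0.522 0.283 0.277]
```

```bash
python3 -m jog '0 .88 0 .08 .01 -.04 -1;0 .88 0 .08 .01 -.04 -1;0 .88 0 .08 .01 -.04 -1;0 .88 0 .08 .01 -.04 -1;0 .88 0 .08 .01 -.04 -1;0 .88 0 .08 .01 -.04 -1;0 .88 0 .08 .01 -.04 -1;0 .88 0 .08 .01 -.04 -1'
python3 -m jog '0 .88 0 0 0 0 -1;0 0 0 0 0 0 -1;0 0 0 0 0 0 -1'
python3 - <<'E'
from h import *
from plant import ctrl,nets
o=ctrl.get_obs(); Rm=R.from_euler("xyz",o["orientation"],degrees=True).as_matrix()
print("tilt",np.degrees(np.arccos(-Rm[2,2])),o["joint_pos"].round(1),o["opening"],o["tool_pos"])
p,d=vision.snapshot("scene"); cv2.imwrite("pics/s4.png",cv2.resize(p[100:220,180:340,::-1],(800,600)))
p,W=wrist(); cv2.imwrite("pics/w4.png",p[:,:,::-1]); 
E
```

```text
clock: 10.62
tool_pos: [0.5024, 0.2758, 0.2966]
orientation: [-179.6, -40.1, -151.6]
force: [0.5, -0.1, -1.0]
opening: 0.0453
clock: 11.0
tool_pos: [0.5023, 0.2758, 0.2974]
orientation: [-179.6, -45.0, -151.5]
force: [0.1, -0.4, -0.3]
opening: 0.0454
tilt 45.005638627654655 [  41.8   37.6   28.4  -11.  -124.5  -15.7] 0.04544539547560087 [0.50228346 0.27582654 0.29742504]
```

View pics/s4.png

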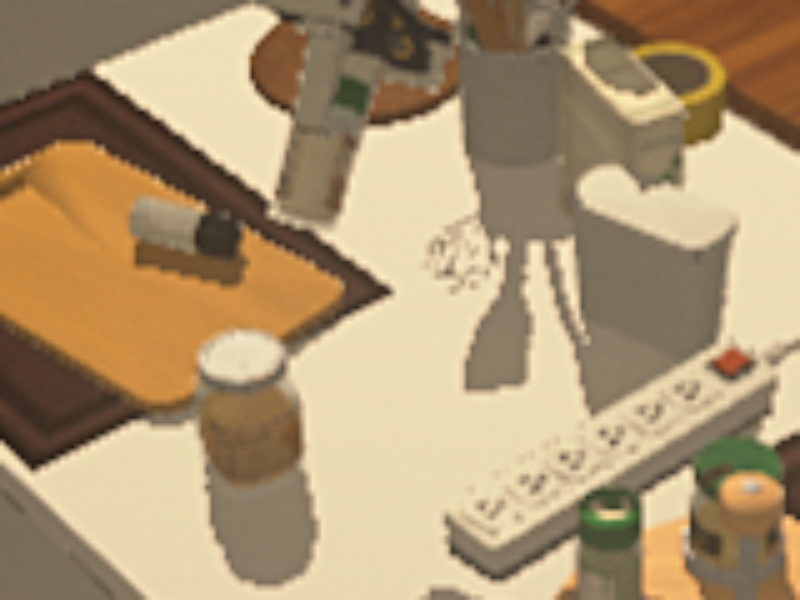

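View pics/w4.png

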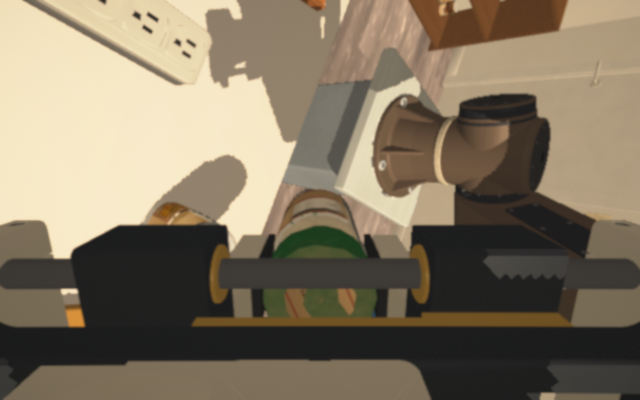

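The scene view shows the jar held at a 45° tilt, at about (325,150) in the crop, and aligned with the tool. I'll hold it for over a second.

```bash
python3 -m jog '0 0 0 0 0 0 -1;0 0 0 0 0 0 -1;0 0 0 0 0 0 -1;0 0 0 0 0 0 -1;0 0 0 0 0 0 -1;0 0 0 0 0 0 -1;0 0 0 0 0 0 -1;0 0 0 0 0 0 -1'
python3 -m jog '0 0 0 0 0 0 -1;0 0 0 0 0 0 -1;0 0 0 0 0 0 -1'
python3 - <<'E'
from h import *
screw((.50,.22,.27),(180,0,-151))
E
```

```text
clock: 12.1
tool_pos: [0.502, 0.2758, 0.2979]
orientation: [-179.7, -45.2, -151.4]
force: [0.4, 0.3, -0.7]
opening: 0.0451
clock: 12.48
tool_pos: [0.502, 0.2758, 0.2979]
orientation: [-179.7, -45.2, -151.4]
force: [-0.2, -0.2, -0.9]
opening: 0.0453
n 9 turn [-0.002 -0.876 -0.006] shift [ 0.04  -0.133  0.107] | t 12.47 j [  41.8   37.7   28.5  -11.  -124.8  -15.7] pos [0.502 0.276 0.298]
```

```bash
python3 -m jog '0 -.88 0 .04 -.13 .1 -1;0 -.88 0 .04 -.13 .1 -1;0 -.88 0 .04 -.13 .1 -1;0 -.88 0 .04 -.13 .1 -1;0 -.88 0 .04 -.13 .1 -1;0 -.88 0 .04 -.13 .1 -1;0 -.88 0 .04 -.13 .1 -1;0 -.88 0 .04 -.13 .1 -1'
python3 -m jog '0 -.88 0 0 -.13 0.1 -1;0 0 0 0 0 0 -1'
python3 - <<'E'
from h import *
p,W=wrist(); cv2.imwrite("pics/w5.png",p[:,:,::-1])
screw((.475,-.085,.27),(180,0,-75))
plan((.475,-.085,.27),(180,0,-75))
E
```

```text
clock: 13.48
tool_pos: [0.4995, 0.2266, 0.2764]
orientation: [-179.8, -4.7, -151.2]
force: [-0.2, 0.6, -1.2]
opening: 0.0452
clock: 13.72
tool_pos: [0.5006, 0.2211, 0.2731]
orientation: [-179.8, 0.3, -151.2]
force: [1.2, -0.4, -0.1]
opening: 0.045
n 15 turn [-0.003  0.001 -0.887] shift [ 0.517 -0.196  0.005] | t 13.78 j [ 44.5   6.8 -11.5   0.2 -71.5 -15.8] pos [0.501 0.222 0.273]
shift [ 4.27 -6.4   0.08] turn [-5.00e-02  1.00e-02 -1.33e+01] t 13.78 j [ 44.5   6.8 -11.5   0.2 -71.5 -15.8]
```

```bash
python3 -m jog '0 0 -.887 .517 -.196 0 -1;0 0 -.887 .517 -.196 0 -1;0 0 -.887 .517 -.196 0 -1;0 0 -.887 .517 -.196 0 -1;0 0 -.887 .517 -.196 0 -1;0 0 -.887 .517 -.196 0 -1;0 0 -.887 .517 -.196 0 -1;0 0 -.887 .517 -.196 0 -1'
python3 -m jog '0 0 -.887 .517 -.196 0 -1;0 0 -.887 .517 -.196 0 -1;0 0 -.887 .517 -.196 0 -1;0 0 -.887 .517 -.196 0 -1;0 0 -.887 .517 -.196 0 -1;0 0 -.887 .517 -.196 0 -1;0 0 -.887 .517 -.196 0 -1;0 0 0 0 0 0 -1'
python3 - <<'E'
from h import *
p,W=wrist(); cv2.imwrite("pics/w6.png",p[:,:,::-1]); np.savez("pics/w6.npz",W=W)
for nm,c,r,z0,z1 in [("squat",(.632,-.011),.05,.113,.125),("a",(.564,-.185),.035,.132,.15),("b",(.516,-.007),.035,.132,.15),("c",(.66,-.125),.035,.132,.15),("knob",(.5685,-.089),.03,.172,.19)]:
    q=near(W,c,r,z0,z1)
    if len(q)>20: print(nm,len(q),q.mean(0).round(4),((q.min(0)+q.max(0))/2).round(4),np.ptp(q,axis=0).round(3))
plan((.475,-.112,.27),(180,0,-75))
E
```

```text
clock: 14.78
tool_pos: [0.4352, 0.062, 0.2722]
orientation: [-179.8, -0.1, -110.4]
force: [-0.3, -0.7, -0.9]
opening: 0.0451
clock: 15.78
tool_pos: [0.4765, -0.0853, 0.2719]
orientation: [-179.9, -0.1, -75.1]
force: [0.3, -0.1, -0.9]
opening: 0.0451
squat 1912 [ 0.6186 -0.02    0.1178] [ 0.62   -0.017   0.1169] [0.034 0.059 0.008]
a 2200 [ 0.5671 -0.1857  0.139 ] [ 0.5666 -0.1871  0.1369] [0.045 0.045 0.01 ]
b 2172 [ 0.5209 -0.0097  0.1393] [ 0.5206 -0.0093  0.1371] [0.044 0.045 0.01 ]
c 647 [ 0.647  -0.1279  0.1381] [ 0.6485 -0.127   0.1369] [0.016 0.037 0.01 ]
knob 2563 [ 0.5724 -0.0899  0.1785] [ 0.5727 -0.0903  0.1778] [0.041 0.041 0.011]
shift [0.65 0.2  0.05] turn [-0.02 -0.02 -0.02] t 15.82 j [ 13.4   0.4 -18.6   0.1 -70.9  91.5]
```

View pics/w6.png

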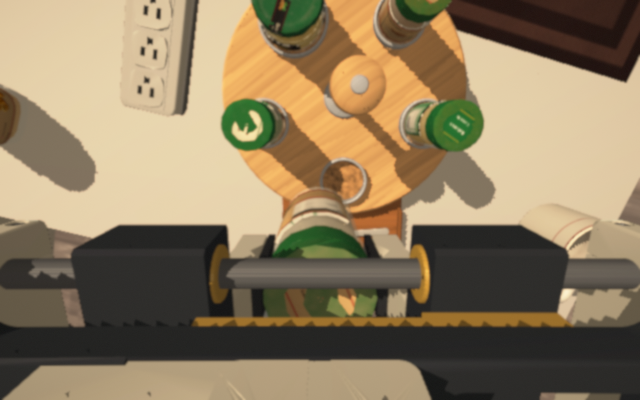

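In the wrist view the knob is at (358,83), the empty cup at (346,180), the squat jar at (290,15), and the held jar hangs at (320,210). Next I'll fit the cup rim and the held jar in the same camera.

```bash
python3 - <<'E'
from h import *
W=np.load("pics/w6.npz")["W"]
q=near(W,(.478,-.114),.034,.043,.056); print("rim",len(q),q.min(0).round(4),q.max(0).round(4))
if len(q)>10: print(circfit(q[:,:2]), np.median(q[:,2]))
q=near(W,(.478,-.114),.02,.028,.04); print("floor",len(q),q.mean(0))
for n in("top","scene"):
    V=cloud(n,np.load(f"pics/{n}0.npz")["d"]); q=near(V,(.476,-.112),.034,.041,.056); print(n,len(q),circfit(q[:,:2]),np.median(q[:,2]))
# disc edge from wrist
t=near(W,(.57,-.089),.16,.026,.042); h=cv2.convexHull(t[:,:2].astype(np.float32))[:,0].astype(float)
r=np.hypot(*(h-[.57,-.089]).T); print("disc",circfit(h[(r>.135)&(r<.149)]))
# held jar lid in tool coords (tool at .4765,-.0853,.2719)
q=near(W,(.4765,-.0853),.04,.30,.33); 
m=(W[...,2]>.28)&(W[...,2]<.33)&(np.hypot(W[...,0]-.4765,W[...,1]+.0853)<.05); v,u=np.where(m); print(m.sum(),u.min(),u.max(),v.min(),v.max()) if m.sum() else 0
m&=(W[...,2]>.312)
if m.sum(): print(W[m].mean(0),W[m].min(0),W[m].max(0))
E
```

```text
rim 301 [ 0.4549 -0.1432  0.0442] [ 0.5069 -0.0872  0.049 ]
(array([ 0.47917215, -0.11510809]), np.float64(0.026482035916467802)) 0.04656927425806265
floor 773 [ 0.47905651 -0.11425231  0.03456064]
top 53 (array([ 0.4759353 , -0.11162749]), np.float64(0.026487789128623016)) 0.046285303884873175
scene 76 (array([ 0.47555898, -0.1159827 ]), np.float64(0.02514008226164781)) 0.045782359922140414
disc (array([ 0.57275302, -0.09028491]), np.float64(0.14182756544371974))
8839 230 409 214 316
[ 0.47966328 -0.08514651  0.3171439 ] [ 0.46255458 -0.11313996  0.31201065] [ 0.49994272 -0.05621514  0.32998771]
```

```bash
python3 -m jog '0 0 0 .4 .1 0 -1;0 0 0 .33 .04 0 -1;0 0 0 0 0 1 -1;0 0 0 0 0 1 -1;0 0 0 0 0 1 -1;0 0 0 0 0 .5 -1;0 0 0 0 0 .1 -1;0 0 0 0 0 0 -1'
python3 - <<'E'
from h import *
p,W=wrist(); cv2.imwrite("pics/w7.png",p[:,:,::-1]); np.savez("pics/w7.npz",W=W)
p,d=vision.snapshot("scene"); cv2.imwrite("pics/s7.png",cv2.resize(p[150:300,250:410,::-1],(640,600)))
p,d=vision.snapshot("top"); cv2.imwrite("pics/t7.png",cv2.resize(p[150:280,270:420,::-1],(690,598)))
plan((.4787,-.115,.095),(180,0,-75))
E
```

```text
clock: 16.82
tool_pos: [0.4789, -0.1146, 0.129]
orientation: [-179.7, -0.2, -75.0]
force: [0.9, -1.2, -1.3]
opening: 0.0448
shift [0.01 0.02 0.86] turn [-0.06 -0.03  0.  ] t 16.98 j [  9.6   8.3 -30.    0.2 -51.4  95.3]
```

View pics/w7.png

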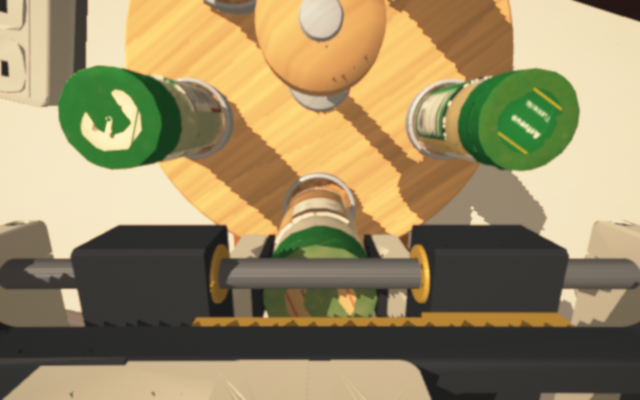

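View pics/s7.png

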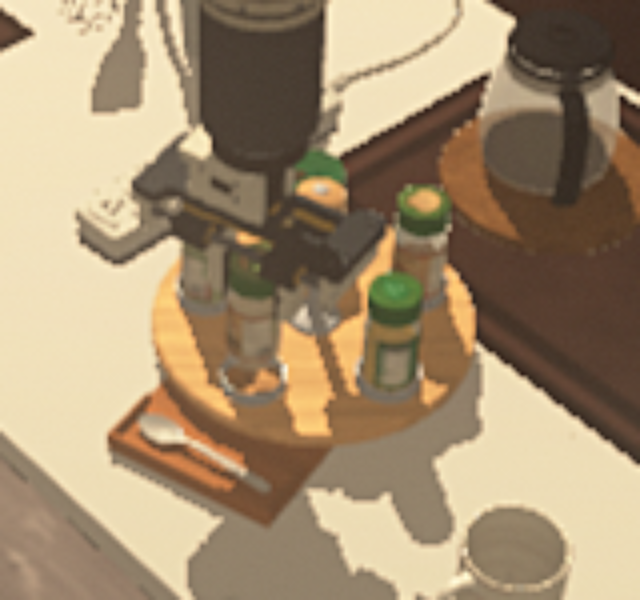

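View pics/t7.png

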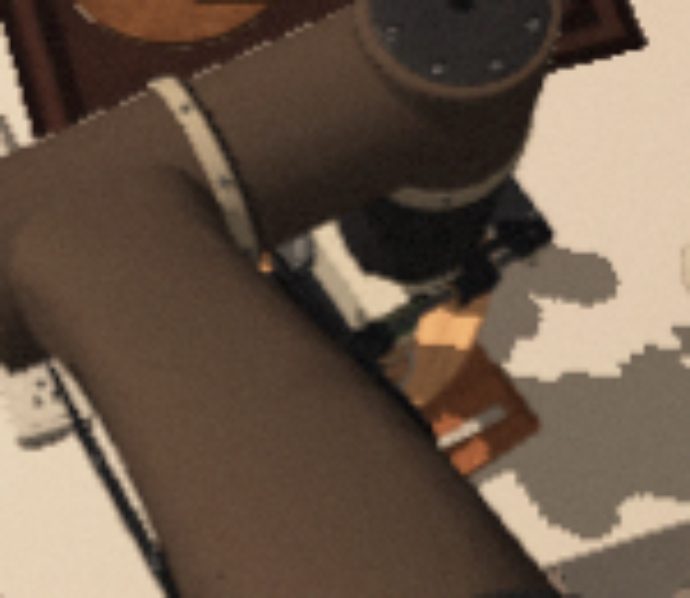

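The jar is centred over the cup: the rim spans x 283–355 and the jar is at about 320. I'll lower it gently and watch the force.

```bash
python3 -m jog '0 0 0 0 0.02 .3 -1;0 0 0 0 0 .15 -1;0 0 0 0 0 .1 -1;0 0 0 0 0 0 -1'
python3 - <<'E'
from h import *
p,W=wrist(); cv2.imwrite("pics/w8.png",p[150:330,200:440,::-1].repeat(3,0).repeat(3,1))
plan((.4787,-.115,.095),(180,0,-75))
E
```

```text
clock: 17.48
tool_pos: [0.4775, -0.1146, 0.106]
orientation: [-179.8, -0.1, -75.0]
force: [-0.4, 0.6, -1.3]
opening: 0.045
shift [ 0.01 -0.02  0.28] turn [-0.04 -0.02  0.  ] t 17.52 j [  9.6   9.9 -31.7   0.2 -48.2  95.3]
```

View pics/w8.png

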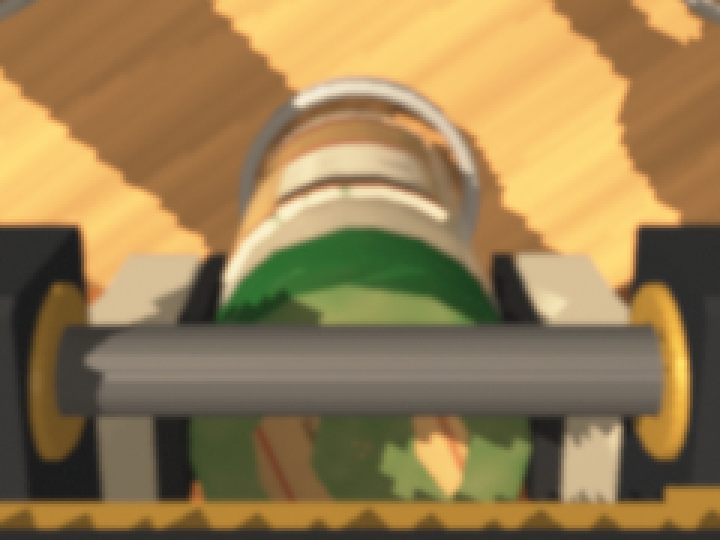

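The jar's bottom is in the collar with no contact force. There is slightly more gap on the knob side, so I'll nudge it and lower it the rest of the way.

```bash
python3 -m jog '0 0 0 0 -.03 .08 -1;0 0 0 0 0 .08 -1;0 0 0 0 0 0.06 -1;0 0 0 0 0 0 -1'
python3 -m jog '0 0 0 0 0 .03 -1;0 0 0 0 0 0 -1'
```

```text
clock: 18.02
tool_pos: [0.4787, -0.1144, 0.0974]
orientation: [-179.8, -0.1, -75.0]
force: [0.7, -0.6, -0.9]
opening: 0.045
clock: 18.27
tool_pos: [0.4789, -0.1143, 0.0964]
orientation: [-179.8, -0.1, -75.0]
force: [0.1, -0.2, -1.3]
opening: 0.0451
```

```bash
python3 -m jog '0 0 0 0 0 .03 -1;0 0 0 0 0 0 -1'
python3 -m jog '0 0 0 0 0 .02 -1;0 0 0 0 0 0 -1'
```

```text
clock: 18.52
tool_pos: [0.4789, -0.1143, 0.0951]
orientation: [-179.8, -0.1, -75.0]
force: [0.6, -0.2, -0.6]
opening: 0.0451
clock: 18.77
tool_pos: [0.4793, -0.1144, 0.0948]
orientation: [-179.7, -0.2, -75.0]
force: [0.6, -0.9, 4.5]
opening: 0.0451
```

The jar touches the cup floor (+4.5 N). I'll let go and rise.

```bash
python3 -m jog '0 0 0 0 0 0 0.6;0 0 0 0 0 0 0.6;0 0 0 0 0 0 .6;0 0 0 0 0 0 .6;0 0 0 0 0 0 .6'
python3 -m jog '0 0 0 0 0 -.3 0.6;0 0 0 0 0 -.6 0.6;0 0 0 0 0 -1 .6;0 0 0 0 0 -1 .6;0 0 0 0 0 -1 .6;0 0 0 0 0 0 .6'
python3 - <<'E'
from h import *
p,W=wrist(); cv2.imwrite("pics/w9.png",p[:,:,::-1]); np.savez("pics/w9.npz",W=W)
for nm,c in [("new",(.479,-.114)),("a",(.564,-.185)),("b",(.516,-.007)),("knob",(.5715,-.09))]:
    q=near(W,c,.035,.132 if nm!="knob" else .172,.15 if nm!="knob" else .19)
    if len(q)>20: print(nm,len(q),q.mean(0).round(4),((q.min(0)+q.max(0))/2).round(4),np.ptp(q,axis=0).round(3))
p,d=vision.snapshot("scene"); cv2.imwrite("pics/s9.png",cv2.resize(p[150:300,250:410,::-1],(640,600)))
E
```

```text
clock: 19.4
tool_pos: [0.4789, -0.1143, 0.0944]
orientation: [-179.8, -0.1, -75.0]
force: [-0.3, 0.5, -0.2]
opening: 0.0701
clock: 20.15
tool_pos: [0.48, -0.1142, 0.2547]
orientation: [-179.4, -0.2, -75.0]
force: [0.5, 0.2, -0.5]
opening: 0.0702
new 2072 [ 0.4806 -0.1142  0.1392] [ 0.4798 -0.1142  0.1369] [0.045 0.044 0.009]
a 2457 [ 0.5674 -0.186   0.139 ] [ 0.5669 -0.187   0.1372] [0.044 0.045 0.01 ]
b 2560 [ 0.5208 -0.01    0.1392] [ 0.5203 -0.0093  0.1372] [0.044 0.046 0.01 ]
knob 2973 [ 0.5724 -0.0906  0.1785] [ 0.5727 -0.0905  0.1777] [0.041 0.041 0.011]
```

View pics/w9.png

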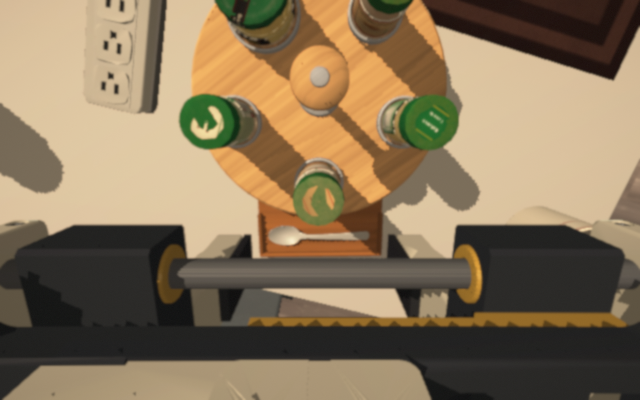

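View pics/s9.png

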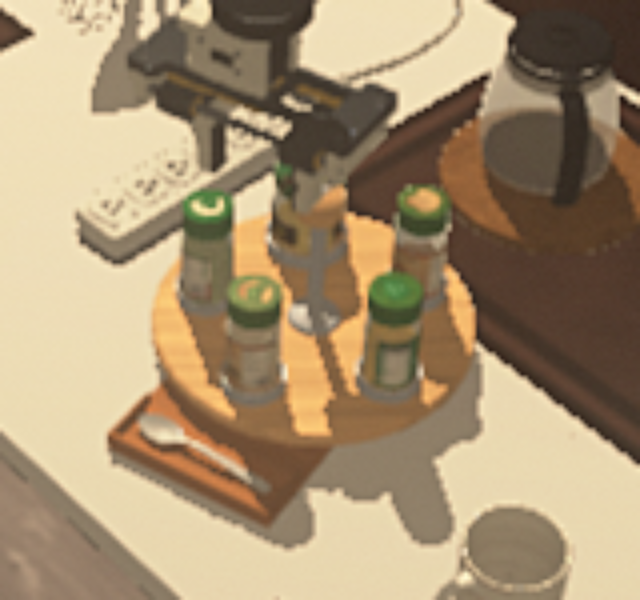

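The jar stands upright in its cup, at (318,200) in the wrist view. The spoon rest's middle, the jar and the knob line up at x≈320, so the front is at about 195° and the required turn is +144°. I'll turn the hand back by 144° while moving over the knob.

```bash
python3 - <<'E'
from h import *
screw((.572,-.0903,.255),(180,0,-219+.01))
plan((.572,-.0903,.255),(180,0,-75))
E
```

```text
n 27 turn [-0.002  0.002  0.931] shift [-0.11  -0.043 -0.003] | t 20.25 j [  9.6   1.8 -19.8   0.1 -68.   95.3] pos [ 0.478 -0.114  0.251]
shift [ 0.03 -2.42 -0.08] turn [-0.05 -0.02  0.  ] t 20.25 j [  9.6   1.8 -19.8   0.1 -68.   95.3]
```

```bash
python3 -m jog '0 0 0 0 -.8 0 1;0 0 0 0 -.8 0 1;0 0 0 0 -.8 0 1;0 0 1 0 0 0 1;0 0 1 0 0 0 1;0 0 1 0 0 0 1;0 0 1 0 0 0 1;0 0 1 0 0 0 1'
python3 -m jog '0 0 1 0 0 0 1;0 0 1 0 0 0 1;0 0 1 0 0 0 1;0 0 1 0 0 0 1;0 0 1 0 0 0 1;0 0 1 0 0 0 1;0 0 1 0 0 0 1;0 0 1 0 0 0 1'
python3 -m jog '0 0 1 0 0 0 1;0 0 1 0 0 0 1;0 0 1 0 0 0 1;0 0 1 0 0 0 1;0 0 1 0 0 0 1;0 0 1 0 0 0 1;0 0 1 0 0 0 1;0 0 1 0 0 0 1'
python3 -m jog '0 0 1 0 0 0 1;0 0 1 0 0 0 1;0 0 1 0 0 0 1;0 0 1 0 0 0 1;0 0 0 0 0 0 1;0 0 0 0 0 0 1'
python3 - <<'E'
from h import *
p,W=wrist(); cv2.imwrite("pics/w10.png",p[:,:,::-1])
for nm,c in [("squat",(.632,-.011)),("b",(.516,-.007)),("knob",(.5715,-.09))]:
    z={"b":(.132,.15),"knob":(.172,.19),"squat":(.112,.125)}[nm]
    q=near(W,c,.035 if nm!="squat" else .045,*z)
    if len(q)>20: print(nm,len(q),q.mean(0).round(4),((q.min(0)+q.max(0))/2).round(4),np.ptp(q,axis=0).round(3))
plan((.572,-.0903,.146),(180,0,141))
E
```

```text
clock: 21.25
tool_pos: [0.5702, -0.0893, 0.2494]
orientation: [-179.9, -0.1, -103.8]
force: [-0.6, 0.3, 0.4]
opening: 0.0877
clock: 22.25
tool_pos: [0.5702, -0.0893, 0.2494]
orientation: [-179.9, 0.1, -149.7]
force: [0.1, 0.7, -0.1]
opening: 0.0874
clock: 23.25
tool_pos: [0.5702, -0.0893, 0.2494]
orientation: [-179.9, 0.1, 164.5]
force: [-0.1, 0.1, 0.3]
opening: 0.0878
clock: 24.0
tool_pos: [0.5707, -0.0893, 0.2501]
orientation: [179.9, 0.2, 141.9]
force: [-0.1, 0.5, 0.4]
opening: 0.0876
squat 1374 [ 0.6414 -0.0053  0.1181] [ 0.637  -0.0091  0.1167] [0.055 0.049 0.007]
b 1244 [ 0.5167 -0.0173  0.1388] [ 0.5204 -0.0112  0.1367] [0.044 0.041 0.009]
knob 2316 [ 0.5717 -0.0916  0.1785] [ 0.5726 -0.0904  0.1777] [0.041 0.041 0.011]
shift [-0.03 -0.    2.61] turn [0.01 0.04 0.15] t 24.05 j [ 10.6  10.4 -10.1   0.1 -69.3 -48.8]
```

View pics/w10.png

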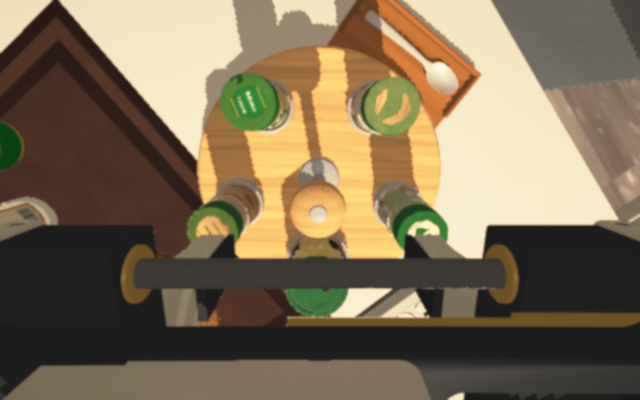

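Seen from two different yaws, the knob comes out at the same (0.5726, −0.0904). I'll descend and grip.

```bash
python3 -m jog '0 0 .15 -.05 0 .8 1;0 0 0 0 0 .8 1;0 0 0 0 0 .6 1;0 0 0 0 0 .35 1;0 0 0 0 0 0 1;0 0 0 0 0 0 1'
python3 -m jog '0 0 0 0 0 0 -1;0 0 0 0 0 0 -1;0 0 0 0 0 0 -1;0 0 0 0 0 0 -1;0 0 0 0 0 0 -1;0 0 0 0 0 0 -1;0 0 0 0 0 0 -1'
python3 - <<'E'
from h import *
from plant import ctrl
print(ctrl.get_obs()["moment"])
p,W=wrist(); cv2.imwrite("pics/w11.png",p[:,:,::-1])
def ang(x,y): return np.degrees(np.arctan2(y+.0904,x-.5726))%360
for nm,c in [("a",(.567,-.187)),("new",(.48,-.1145)),("b",(.5205,-.0095)),("c",(.662,-.126))]:
    q=near(W,c,.035,.132,.15)
    if len(q)>20: m=(q.min(0)+q.max(0))/2; print(nm,len(q),m.round(4),np.ptp(q,axis=0).round(3),ang(*m[:2]))
q=near(W,(.416,-.132),.12,.012,.022); q=q[q[:,0]<.45]; print("rest",len(q),cv2.minAreaRect(q[:,:2].astype(np.float32)*1000) if len(q)>10 else 0)
E
```

```text
clock: 24.8
tool_pos: [0.5737, -0.0907, 0.1498]
orientation: [179.8, 0.3, 140.9]
force: [-0.4, 0.0, 0.1]
opening: 0.0878
clock: 25.68
tool_pos: [0.5721, -0.09, 0.1487]
orientation: [179.9, 0.1, 140.9]
force: [-4.5, 4.3, 3.7]
opening: 0.0412
[ 1.72910548  1.3350511  -0.05668547]
a 7077 [ 0.5675 -0.187   0.1369] [0.045 0.045 0.01 ] 266.985573008488
new 7120 [ 0.4799 -0.1146  0.137 ] [0.045 0.045 0.01 ] 194.65625257513247
rest 3640 ((404.2087097167969, -125.79689025878906), (70.97216796875, 143.02760314941406), 9.070172309875488)
```

View pics/w11.png

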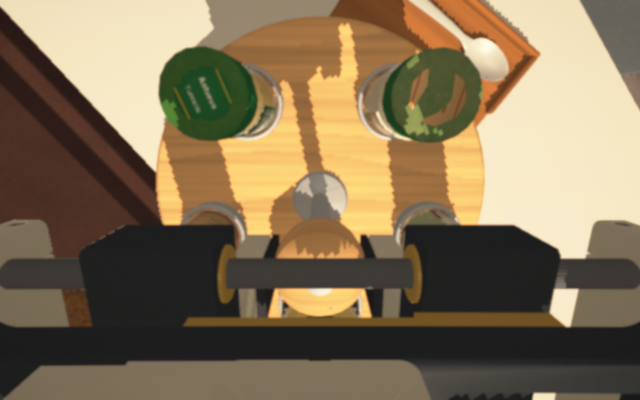

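Gripped. First I'll refine the front direction from the stored spoon-rest cloud.

```bash
python3 - <<'E'
from h import *
W=np.load("pics/w9.npz")["W"]; V=cloud("top",np.load("pics/top0.npz")["d"]); S=cloud("scene",np.load("pics/scene0.npz")["d"])
for n,X,ax in(("w",W,(.5726,-.0904)),("top",V,(.5695,-.0872)),("scene",S,(.567,-.093))):
    q=X[(X[...,2]>.011)&(X[...,2]<.021)]; d=q[:,:2]-ax; r=np.hypot(*d.T)
    best=None
    for yaw in np.arange(8,22,.25):
        c,s=np.cos(np.radians(yaw)),np.sin(np.radians(yaw)); f=-(d[:,0]*c+d[:,1]*s); l=-d[:,0]*s+d[:,1]*c
        k=(f>.13)&(f<.206)&(abs(l)<.1)&(r>.146)
        # lateral extents in the part fully visible
        lo,hi=np.percentile(l[k],[.5,99.5]); fo=np.percentile(f[k],99)
        res=(hi-lo); 
        if best is None or res<best[0]: best=(res,yaw,lo,hi,fo,k.sum())
    yaw=best[1]; print(n,np.round(best,4)," mid-offset deg",np.degrees((best[2]+best[3])/2/.175))
E
python3 -m jog '0 0 0 .02 0 0 -1;0 0 0 0 0 0 -1'
```

```text
w [ 1.573e-01  8.000e+00 -9.950e-02  5.780e-02  2.040e-01  3.160e+03]  mid-offset deg -6.817293422083052
top [ 1.579e-01  8.000e+00 -9.920e-02  5.870e-02  2.037e-01  4.730e+02]  mid-offset deg -6.622301793421629
scene [ 1.581e-01  8.000e+00 -9.860e-02  5.950e-02  2.036e-01  4.350e+02]  mid-offset deg -6.398211702975633
clock: 25.98
tool_pos: [0.5721, -0.09, 0.1487]
orientation: [179.9, 0.2, 140.9]
force: [-1.7, 2.1, 0.9]
opening: 0.0413
```

All cameras give a front direction of about 194.7°, and the filled cup stands at 194.7°. So the turn is 144°, or 25.1 units about −z.

```bash
python3 -m jog '0 0 -.2 0 0 0 -1;0 0 -.4 0 0 0 -1;0 0 -.6 0 0 0 -1;0 0 -.7 0 0 0 -1;0 0 -.7 0 0 0 -1;0 0 -.7 0 0 0 -1;0 0 -.7 0 0 0 -1;0 0 -.7 0 0 0 -1'
python3 - <<'E'
from h import *
p,W=wrist(); cv2.imwrite("pics/w12.png",p[:,:,::-1])
E
```

```text
clock: 26.98
tool_pos: [0.5721, -0.09, 0.1487]
orientation: [-180.0, 0.2, 168.0]
force: [-2.4, 3.2, 2.0]
opening: 0.0414
```

View pics/w12.png

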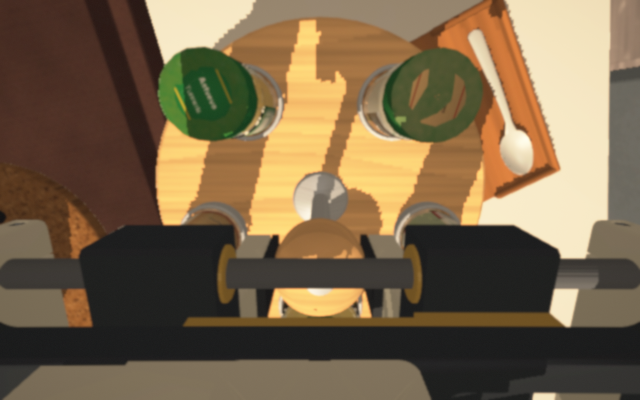

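The jars keep their place in the wrist view, at (210,92) and (433,95), while the spoon rest moves. So the carousel follows the hand without slip. I'll continue.

```bash
python3 -m jog '0 0 -.7 0 0 0 -1;0 0 -.8 0 0 0 -1;0 0 -.8 0 0 0 -1;0 0 -.8 0 0 0 -1;0 0 -.8 0 0 0 -1;0 0 -.8 0 0 0 -1;0 0 -.8 0 0 0 -1;0 0 -.8 0 0 0 -1'
python3 -m jog '0 0 -.8 0 0 0 -1;0 0 -.8 0 0 0 -1;0 0 -.8 0 0 0 -1;0 0 -.8 0 0 0 -1;0 0 -.8 0 0 0 -1;0 0 -.8 0 0 0 -1;0 0 -.8 0 0 0 -1;0 0 -.8 0 0 0 -1'
python3 -m jog '0 0 -.8 0 0 0 -1;0 0 -.8 0 0 0 -1;0 0 -.8 0 0 0 -1;0 0 -.8 0 0 0 -1;0 0 -.8 0 0 0 -1;0 0 -.8 0 0 0 -1;0 0 -.8 0 0 0 -1;0 0 -.6 0 0 0 -1'
python3 -m jog '0 0 -.5 0 0 0 -1;0 0 -.3 0 0 0 -1;0 0 -.2 0 0 0 -1;0 0 0 0 0 0 -1;0 0 0 0 0 0 -1'
```

```text
clock: 28.02
tool_pos: [0.5721, -0.09, 0.1487]
orientation: [-179.8, 0.2, -155.9]
force: [-2.5, 2.9, 2.4]
opening: 0.0414
clock: 29.02
tool_pos: [0.5721, -0.0901, 0.1487]
orientation: [-179.8, 0.1, -119.3]
force: [-3.4, 3.5, 2.1]
opening: 0.0414
clock: 30.02
tool_pos: [0.5722, -0.09, 0.1487]
orientation: [-179.8, -0.1, -83.8]
force: [-3.2, 3.3, 0.9]
opening: 0.0415
clock: 30.65
tool_pos: [0.5722, -0.09, 0.1487]
orientation: [-179.8, -0.1, -78.2]
force: [-3.8, 3.4, 1.2]
opening: 0.0413
```

```bash
python3 -m jog '0 0 -.3 0 0 0 -1;0 0 -.24 0 0 0 -1;0 0 0 0 0 0 -1;0 0 0 0 0 0 -1'
python3 - <<'E'
from h import *
from plant import nets
p,W=wrist(); cv2.imwrite("pics/w13.png",p[:,:,::-1])
ax=np.array([.5726,-.0904]); m=(W[...,2]>.132)&(W[...,2]<.143)
q=W[m][:,:2]-ax; r=np.hypot(*q.T); q=q[(r>.07)&(r<.125)]
a=np.degrees(np.arctan2(q[:,1],q[:,0]))%360
for k in range(5):
    c=(194.66+72*k)%360; s=abs((a-c+180)%360-180)<17
    if s.sum()>500:
        b=q[s]; mid=(b.min(0)+b.max(0))/2; print(k,s.sum(),np.degrees(np.arctan2(mid[1],mid[0]))%360,"exp",c,np.hypot(*mid),np.ptp(b,axis=0))
for n in("scene","top"):
    p,d=vision.snapshot(n); cv2.imwrite(f"pics/{n}13.png",cv2.resize(p[140:310,240:430,::-1],(670,600))); V=cloud(n,d)
    A={"scene":(.567,-.093),"top":(.5695,-.0872)}[n]
    for t in ["squat_jar"]: print(n,nets.boxes_of(t,n))
    q=V[(V[...,2]>.112)&(V[...,2]<.125)][:,:2]-A; r=np.hypot(*q.T); a=np.degrees(np.arctan2(q[:,1],q[:,0]))%360
    k=(r>.06)&(r<.135)&(abs(a-195)<25); 
    if k.sum()>20: mid=(q[k].min(0)+q[k].max(0))/2; print(n,k.sum(),mid,np.hypot(*mid),np.degrees(np.arctan2(mid[1],mid[0]))%360,np.ptp(q[k],axis=0))
E
```

```text
clock: 31.15
tool_pos: [0.5722, -0.09, 0.1487]
orientation: [-179.8, -0.1, -75.1]
force: [-2.8, 4.0, 1.6]
opening: 0.0414
2 7038 338.7804494406941 exp 338.65999999999997 0.09657051153015542 [0.04522656 0.04507757]
3 7075 50.68392867206144 exp 50.65999999999997 0.09708668925892679 [0.04431244 0.04512936]
scene [{'location': [0.468, -0.1322, 0.103], 'score': 0.59}, {'location': [0.511, -0.0179, 0.1126], 'score': 0.45}]
scene 222 [-0.09125699 -0.02445642] 0.09447727396670207 195.00245106495234 [0.06385811 0.06404156]
top [{'location': [0.4771, -0.1224, 0.1192], 'score': 0.53}]
top 173 [-0.09291316 -0.03212905] 0.09831140403058042 199.07520999869152 [0.06071227 0.04640864]
```

View pics/scene13.png

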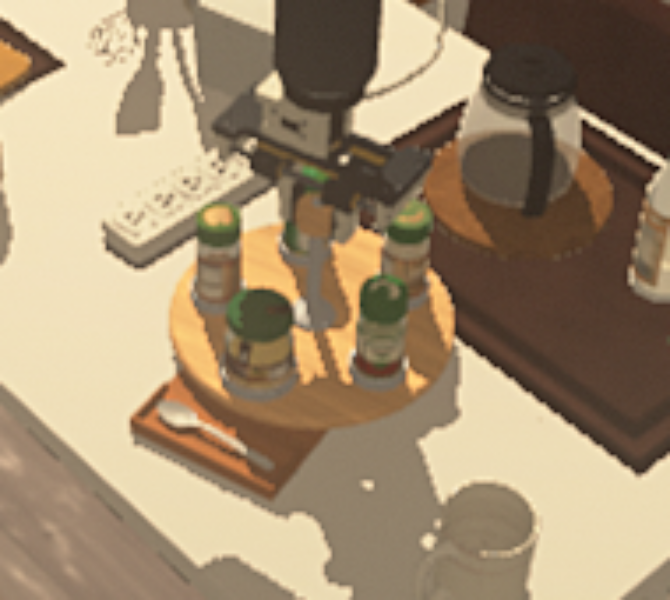

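View pics/top13.png

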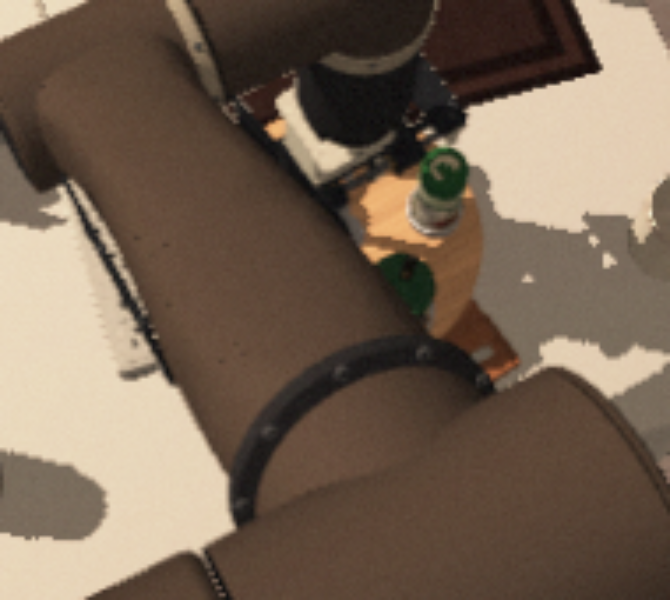

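View pics/w13.png

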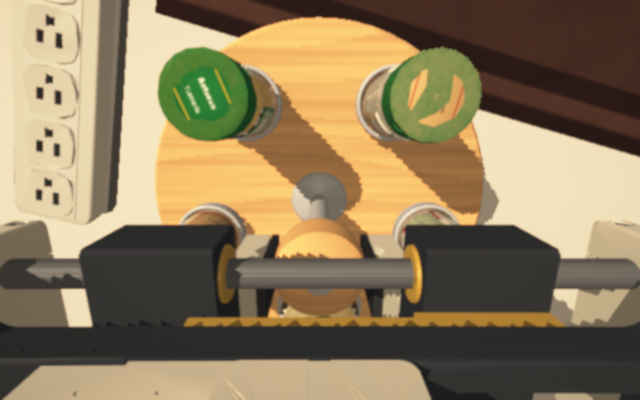

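The scene view shows the squat jar at (260,340) in the crop, directly behind the spoon rest, with all five jars upright. The wrist view puts the neighbouring jars within 0.15° of their target angles. I'll settle for a moment and hand in.

```bash
python3 -m jog '0 0 0 0 0 0 -1;0 0 0 0 0 0 -1;0 0 0 0 0 0 -1;0 0 0 0 0 0 -1' && python3 -c "
from plant import ctrl
print(ctrl.close_job())"
```

```text
clock: 31.9
tool_pos: [0.5722, -0.09, 0.1487]
orientation: [-179.8, -0.1, -75.1]
force: [-3.4, 3.7, 1.3]
opening: 0.0411
the job is handed in; nothing more can be done
None
```

The job is done and handed in at 31.9 s, with the gripper still holding the knob.

**What I did**
- **Tilt:** I picked up the left-out jar, held it at 45° for about 1.7 s and brought it upright. My first tilt, the other way, stopped at 39° near a wrist singularity, so I backed out and tilted from a closer position.
- **Placing:** I lowered the jar into the empty cup until it touched (4.5 N) and let go.
- **Turning:** I gripped the knob and turned the carousel 144° counter-clockwise.

**Last checks**
- **Squat jar:** From the two neighbouring jars it stands at 194.7°, with the front at about 194.6–195.3°. The scene camera's own fit gave 195.0°.
- **Jars on the carousel:** All five stood upright in the last scene picture.
- **Wrist force:** It was about 5 N at the end and never read above 8 N.
- **Disagreements:** The top camera put the squat jar at 199°, but the arm hid part of it, so I discounted that. Before the turn, the cameras differed by 3–5 mm on the carousel's position. I used the wrist camera, which gave the same knob position from two different hand angles.
- **Not checked:** I did not re-measure the mug and honey jar. I saw both in pictures after moves near them and the arm touched neither, but the honey jar was out of view in the last one.

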